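# Load the clamp-pad magazine and lock its cap

## Robot

A 6-joint arm with a two-finger parallel gripper is mounted at the origin on the work surface. World frame = base frame: x ahead of the robot, y to its left, z up, the work surface at z = 0. Lengths are in mm, angles in rad, forces in N, time in s.
With the tool pointing down it reaches from about 350 to 875 mm from the base axis. Payload 4.2 kg.
Tool frame: the origin (TCP) lies on the mounting face of the last link; the fingertips stand 173 mm ahead of it and the grasp point (between the pads) lies grip_point_offset ahead of it (grip_point_offset is the distance from the TCP to the grasp point, in mm); z points along the fingers, y is the line along which they close (so a half turn about z gives the same grasp; the last joint's range is limited). The gripper opens to 85 mm and grips with 20 to 120 N. Pads are 22 mm wide; open, the fingers measure 114 mm over their backs; the gripper's body (76 mm by 85 mm) begins 54 mm behind the grasp point. The pads swing forward as they close: fully open they stand 13 mm farther back than shut.
Start: joints at [1.528, 0.385, 0.008, 0, -1.194, -0.259], TCP at [185.742, 596.741, 404.712] pointing down, gripper open.
Joint ranges: [-3.14, 3.14], [-1.21, 2.06], [-1.07, 1.41], [-3.16, 2.05], [-2.99, -0.16], [-3.1, 3.1]. Speed limits (rad/s): [2.79, 2.79, 3.14, 3.14, 3.14, 3.14].

## Interface

Orientations are given as a unit quaternion [x, y, z, w].
In Python, from bench import read_state, get_image, job_done, recognise, place_of, grip_point_offset gives the robot as it stands. The module is installed in compiled form; this text tells all that it offers.
- The arm moves only by the tool carry_out, never from a script. Its arguments are lists of equal length, an entry for each row: "slide": the shift along the tool's x, y, z in m, a list of three; "roll": the turn about the tool's z in degrees; "claw": the finger opening in m, from 0 to 0.0854. A call has 1 to 8 rows; each row is the pose to reach, as a shift and turn from the pose commanded when the call began, along the tool's axes at that moment; what a row does not reach only later rows make up. A row lasts 1/8 s, in which the tool goes at most 62.5 mm and 10.7 degrees, less where a joint would pass 70% of its speed; a pose out of reach is approached as far as the arm can. A call with a gripper value outside its range is refused whole. The fingers move at their own pace and stop on an object; the grip force is fixed at half the most. Time passes only in rows, so rows that repeat a pose let the fingers close. It gives the time, the measured TCP pose, the force, the opening and the grip force at its end, in the units of the state.
- read_state(): the state, without advancing time (a new reading comes with each control period).
- get_image(name): name is "scene" or "top" or "wrist"; returns a dict with "img" (400x640x3 uint8, red, green, blue), "z_map" (400x640 float32, mm along the optical axis (not along the pixel's ray), 0 where there is no reading), "mtx" (3x3 intrinsics, pixels), "world_from_camera" (4x4, takes a point from camera to world coordinates); the wrist camera has in their place "T_tool_cam" (4x4, takes a point from camera to tool coordinates, whose origin is the TCP and whose axes are the flange's). Camera axes: x right, y up, looking along -z (the intrinsics and any distortion apply to the point x, -y, -z); pixel columns grow to the right and rows downward; lengths in mm; the calibration is good to about 2 mm. The wrist camera is an equidistant fisheye: a pixel r from the principal point sees the ray r / f radians off the axis. A picture is of the moment at which its call begins: read the wrist's pose just before it.
- job_done(): hands the job in; it is judged then, once.
Trained networks look in a picture, given as the dict that the camera call returned (one of the last four; its "shot" number tells which), for a name from the list of things; names that differ only in an ending like _2 or _b are one class to them, and where a whole thing is asked for, a point or a joint stands for the part that bears it (a point fixed in the world has none). Each returns a list of dicts, best first, with "conf" (0 to 1); they miss things now and then, are a little off and sometimes report something else, mostly with a low value. They report only what shows in the picture. A call takes as long as a camera call. They do not tell look-alikes from the thing itself.
- recognise(picture, thing): "at" ([column, row] in pixels, amid what is visible of it).
- place_of(picture, thing): "at" ([column, row] in pixels: a listed point, or the origin of a listed thing).
The state is a dict: "clock": time; "joints": joint angles; "joint_vel": joint speeds; "joint_efforts": joint torques, N m; "position": TCP position; "ee_rot": TCP orientation; "contact_force": force on the tool from outside, world axes, zero at the start; "wrist_torque": the same for the moment, N m; "gripper_width": finger opening in mm; "grasp_force": force on a finger pad.
Only numpy, scipy, OpenCV 4.12 (cv2) and the standard library are available. Lean on these libraries where they do the work, as an engineer would, in place of code of your own. Each camera call takes 0.05 s, during which the arm holds its last target. There are 200 camera calls.

## Task

Push every loose clamp pad on the bench, one at a time, down past the spring lips into the pad magazine so that the lips hold it in, then fit the bayonet cap on top: press it down, twist it clockwise until its lugs stop under the ears, and let it spring up into the notches so that it is locked. Leave the other things on the bench where they are.

Things in the scene. Friction and masses are not known exactly. Their poses are not given: they have to be found in the camera images.
- magazine: Pad magazine: upright open-topped aluminium box fixed to the bench (base 104 x 70 x 8 mm). Origin: centre of its underside, z up. The well is 52 mm along its x, 46 mm along y; pads go in flat from above, one upon another, on a spring follower. End walls on the x sides rise to 96 mm, flared at the top. Spring lips on the y sides hold the pads in; bayonet ears stand on the x sides.
- mag_mouth (a point): On the magazine's axis, level with the flat undersides of the two spring lips, 85 mm above the bench. The top of the uppermost loaded pad (or the empty follower) stays at this height. A pad pushed down until its top is 2 mm or more below this point clicks under the lips; pushing takes 10 to 20 N.
- lip_top (a point): Top of the +y spring lip (93 mm above the bench); the -y lip mirrors it. The lips are 36 mm long along x, 38 mm apart, and spring outward by up to 8 mm each. Their tops slope inward at about 53 degrees, smooth: a pad set down on them rests centred, its underside about 90 mm above the bench, until it is pushed in.
- notch (a point): Centre of the notch under the +x bayonet ear, 110 mm above the bench, 42 mm from the axis; the -x ear is the same after half a turn. Each ear is 26 mm wide (y), 35 to 50 mm from the axis, top 115 mm high. The notch is 16 mm wide; beyond it on this ear's -y side a stop reaches 13 mm down, on its +y side a lip reaches 3 mm down: the cap's lugs enter below that lip, turning clockwise seen from above.
- follower (a joint): How far the spring follower in the magazine is pushed down, in m: 0 when empty, about 0.012 more for each pad loaded, 0.003 more with the cap locked. The spring pushes up with 8 N at 0 and 80 N/m more; travel 0.070, room for five pads.
- cap_grip (a point): Bayonet cap, loose (0.14 kg), standing on its foot. This point: centre of its handle, an upright black bar 44 mm long (cap's x), 14 mm thick (y), 24 mm tall, 40 mm above the foot's underside. Below it an aluminium disc 56 mm across, 6 mm thick (its top 12 mm below this point), with two 12 mm wide lugs along +x and -x reaching 42 mm from the axis. Same after half a turn.
- cap_foot (a point): Centre of the underside of the cap's round foot (34 mm across, 22 mm long, below the disc). To fit the cap: lugs turned 35 to 60 degrees counter-clockwise from the magazine's x, foot between the lips onto the top pad, press until this point is 76 to 77 mm above the bench (75 is the lowest), turn clockwise to the stops, let go: it springs up to 82 mm. Set on unlocked it stays at 85 mm.
- pad1_c (a point): Clamp pad 1, loose, may be absent: a flat aluminium plate with a thin dark rubber face, 50 mm along its x axis, 44 mm along y and 12 mm thick (z), 0.08 kg. This point is its centre. It goes into the magazine flat, its x along the magazine's x (either way round, either face up).
- pad2_c (a point): Clamp pad 2, loose, may be absent: a flat aluminium plate with a thin dark rubber face, 50 mm along its x axis, 44 mm along y and 12 mm thick (z), 0.08 kg. This point is its centre. It goes into the magazine flat, its x along the magazine's x (either way round, either face up).
- pad3_c (a point): Clamp pad 3, loose, may be absent: a flat aluminium plate with a thin dark rubber face, 50 mm along its x axis, 44 mm along y and 12 mm thick (z), 0.08 kg. This point is its centre. It goes into the magazine flat, its x along the magazine's x (either way round, either face up).
- pad4_c (a point): Clamp pad 4, loose, may be absent: a flat aluminium plate with a thin dark rubber face, 50 mm along its x axis, 44 mm along y and 12 mm thick (z), 0.08 kg. This point is its centre. It goes into the magazine flat, its x along the magazine's x (either way round, either face up).
- pad5_c (a point): Clamp pad 5, loose, may be absent: a flat aluminium plate with a thin dark rubber face, 50 mm along its x axis, 44 mm along y and 12 mm thick (z), 0.08 kg. This point is its centre. It goes into the magazine flat, its x along the magazine's x (either way round, either face up).
- spray: A bystander to be left in place: spray can, 52 mm across, 160 mm tall; origin at its underside.
- driver: A bystander to be left in place: screwdriver lying down; origin at its underside.
- tape: A bystander to be left in place: roll of tape lying flat, 90 mm across, 24 mm high; origin at its underside.
- whetblock: A bystander to be left in place: cork sanding block 100 x 35 x 25 mm; origin at its underside.
- ballcup: A bystander to be left in place: golf ball on a round rubber foot, 60 mm across, 52 mm tall; origin at its underside.
There are look-alikes about, which are no part of the job. What is shaped like the part that bears pad2_c but yellow is not meant.

How it is judged:
By the outcome, as a careful person would: the job done as asked, in the order asked, and still so for the second after the job is handed in, with the robot touching nothing.
Of pad1, pad2, pad3, pad4, pad5 only 3 to 5 are there at a start; the rules pass over those that are not, and their reading is None.
At some moment in a run one of pad1, pad2, pad3, pad4, pad5 may be knocked a few centimetres aside while the robot is not near it.
Once in a run the grip may slacken for a moment while it holds something.
It also fails if it takes over 210 s, if anything falls off the work surface, if the arm or the gripper's body presses on something with over 40 N, if the wrist force passes 120 N, or if a joint passes its speed limit or range.

## Working session

There is one attempt and no reset: what is moved stays moved. The work goes in short steps, Python scripts to look and compute and a tool call to move; the robot and the scene stay as the last step left them, time stands still between calls to the robot, and variables do not carry over. Pictures are saved under pics/ and viewed, at most 14 in all, crops included, and the job is handed in when it is done.

Besides the shell and the picture viewer there is one more tool, called after "Emit:" as a command line: name --pt "numbers of a row" for each row, then --argument value for the rest. carry_out: Moves the arm, as the interface text tells. Its arguments: {"type":"object","properties":{"slide":{"type":"array"},"roll":{"type":"array"},"claw":{"type":"array"}},"required":["slide","roll","claw"]}

```bash
mkdir -p pics
cat > h.py <<'E'
import numpy as np, cv2
from bench import *
from scipy.spatial.transform import Rotation as R
def toworld(p,u,v,z=None):
    """pixel + z-depth -> world (fixed cameras)"""
    K=p["mtx"]; z=p["z_map"][int(round(v)),int(round(u))] if z is None else z
    c=np.array([(u-K[0,2])/K[0,0]*z,-(v-K[1,2])/K[1,1]*z,-z,1])
    return (p["world_from_camera"]@c)[:3]
def cloud(p):
    K=p["mtx"];v,u=np.mgrid[0:400,0:640];z=p["z_map"]
    c=np.stack([(u-K[0,2])/K[0,0]*z,-(v-K[1,2])/K[1,1]*z,-z,np.ones_like(z)],-1)
    w=(c@p["world_from_camera"].T)[...,:3]; w[z<=0]=np.nan
    return w
E
python3 - <<'E'
from h import *
s=read_state();print({k:np.round(v,3).tolist() for k,v in s.items()},grip_point_offset)
p=get_image("top");cv2.imwrite("pics/top1.png",p["img"][...,::-1]);print(p.keys())
np.save("top1.npy",cloud(p))
for t in ["magazine","mag_mouth","notch","cap_grip","pad1_c","spray","driver","tape","whetblock","ballcup"]:
    for f in (recognise,place_of) if t in("magazine","cap_grip","pad1_c") else (place_of,):
        print(t,f.__name__,[(np.round(d["at"]).tolist(),round(d["conf"],2),np.round(toworld(p,*d["at"])).tolist()) for d in f(p,t)][:9])
q=get_image("scene");cv2.imwrite("pics/scene1.png",q["img"][...,::-1])
E
```

```text
{'clock': 0.0, 'joints': [1.528, 0.386, 0.007, -0.001, -1.194, -0.259], 'joint_vel': [0.001, 0.0, 0.0, 0.003, 0.001, 0.002], 'joint_efforts': [-0.0, -39.229, 18.839, 4.186, -0.005, -0.0], 'position': [185.661, 596.578, 403.625], 'ee_rot': [0.989, -0.15, -0.0, 0.001], 'contact_force': [0.771, 0.396, -0.094], 'wrist_torque': [-0.006, 0.043, 0.037], 'grasp_force': 0.0, 'gripper_width': 85.073} 154.70000000000002
dict_keys(['img', 'z_map', 'mtx', 'world_from_camera', 'shot'])
magazine call [([488.0, 275.0], 0.16, [417.0, -320.0, 47.0])]
magazine call [([325.0, 218.0], 0.6, [554.0, 39.0, 85.0])]
mag_mouth call [([325.0, 214.0], 0.83, [563.0, 39.0, 83.0]), ([201.0, 272.0], 0.66, [434.0, 339.0, 10.0]), ([354.0, 135.0], 0.28, [748.0, -32.0, 25.0]), ([313.0, 212.0], 0.23, [566.0, 65.0, 87.0])]
notch call [([327.0, 197.0], 0.97, [596.0, 32.0, 116.0]), ([288.0, 154.0], 0.21, [692.0, 114.0, 104.0])]
cap_grip call [([485.0, 221.0], 0.68, [537.0, -318.0, 54.0]), ([328.0, 213.0], 0.3, [564.0, 33.0, 86.0])]
cap_grip call [([487.0, 221.0], 0.74, [537.0, -322.0, 52.0]), ([251.0, 219.0], 0.24, [556.0, 216.0, 13.0])]
pad1_c call [([211.0, 225.0], 0.94, [545.0, 312.0, 14.0])]
pad1_c call [([209.0, 222.0], 0.95, [553.0, 317.0, 16.0])]
spray call [([290.0, 155.0], 0.98, [694.0, 112.0, 88.0]), ([244.0, 160.0], 0.17, [701.0, 234.0, -1.0])]
driver call [([354.0, 136.0], 0.78, [746.0, -33.0, 25.0]), ([326.0, 215.0], 0.16, [559.0, 36.0, 85.0])]
tape call [([242.0, 158.0], 0.67, [707.0, 241.0, -2.0])]
whetblock call [([422.0, 175.0], 0.91, [648.0, -189.0, 23.0])]
ballcup call [([484.0, 272.0], 0.59, [424.0, -315.0, 38.0]), ([422.0, 177.0], 0.24, [644.0, -187.0, 26.0])]
```

View pics/top1.png

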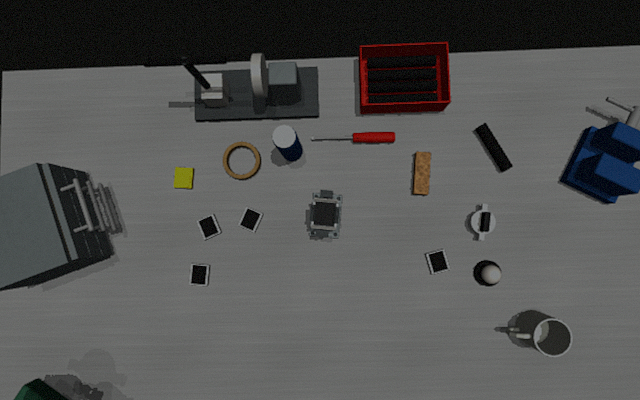

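View pics/scene1.png

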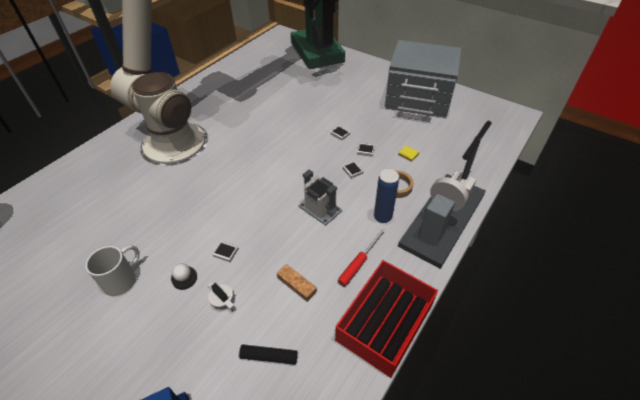

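The top view shows four silver/dark pads at pixels (208,227), (250,219), (200,274) and (437,261). The yellow look-alike is at (184,178), the magazine at (325,214) and the cap at (483,221). The scene view agrees, with four pads.

```bash
cat >> h.py <<'E'
def rect(w,c,zmin,zmax,r):
    m=(w[...,2]>zmin)&(w[...,2]<zmax)&(np.hypot(w[...,0]-c[0],w[...,1]-c[1])<r)
    P=w[m]; (cx,cy),(a,b),an=cv2.minAreaRect(P[:,:2].astype(np.float32))
    if a<b:a,b,an=b,a,an+90
    an=(an+90)%180-90
    return np.round([cx,cy,np.median(P[:,2]),a,b,an,len(P)],1)   # an: world angle of long side, deg
def yaw(s):  # world angle of tool x, deg
    x=R.from_quat(s["ee_rot"]).apply([1,0,0]);return np.degrees(np.arctan2(x[1],x[0]))
def goto(xyz,ang=None):
    """print slide(m)/roll for tip(173mm) at xyz, tool y (closing line) at world angle ang (mod 180)"""
    s=read_state();r=R.from_quat(s["ee_rot"]);tip=np.array(xyz)+[0,0,173]
    d=r.inv().apply(tip-s["position"])/1000
    y=r.apply([0,1,0]);ya=np.degrees(np.arctan2(y[1],y[0]))
    roll=0 if ang is None else -((ang-ya+90)%180-90)
    print("slide",np.round(d,4).tolist(),"roll",round(roll,1),"j6",round(s["joints"][5],2),"clock",s["clock"])
E
python3 - <<'E'
from h import *
w=np.load("top1.npy")
for n,u,v in [("A",208,227),("B",250,219),("C",200,274),("D",437,261)]:
    print(n,rect(w,w[v,u],7,22,40))
m=w[214,325]
print("magbase",rect(w,m,3,14,75)); print("ears",rect(w,m,108,122,70))
print("cap",rect(w,w[221,485],25,70,60),rect(w,w[221,485],46,70,60))
goto([546,39,330],90)
E
```

```text
A [541.7 318.9  12.5  50.   43.9  22.3 389. ]
B [556.3 218.8  12.5  50.   44.4 -25.6 390. ]
C [428.7 343.3  12.6  50.   45.7  -6.6 397. ]
D [ 446.8 -219.7   12.2   50.3   45.    13.5  421. ]
magbase [563.1  38.8   7.3 147.4 139.8 -64.9 422. ]
ears [561.7  39.  115.2  99.7  25.9  -6.9 175. ]
cap [ 536.9 -322.5   29.1   72.7   56.   -43.5  540. ] [ 536.2 -322.4   51.1   43.3   15.    -7.   137. ]
slide [0.5098, 0.4254, -0.0983] roll -17.3 j6 -0.26 clock 0.75
```

```bash
python3 -c "
from h import *
goto([428.7,343.3,60],83.4)"
```

```text
slide [0.3073, 0.1698, 0.1718] roll -10.7 j6 -0.26 clock 0.75
```

Emit:
carry_out --pt "0.307 0.17 0.1" --pt "0.307 0.17 0.1" --pt "0.307 0.17 0.15" --pt "0.307 0.17 0.172" --pt "0.307 0.17 0.172" --pt "0.307 0.17 0.172" --pt "0.307 0.17 0.172" --pt "0.307 0.17 0.172" --roll '[-10.7,-10.7,-10.7,-10.7,-10.7,-10.7,-10.7,-10.7]' --claw '[0.07,0.07,0.07,0.07,0.07,0.07,0.07,0.07]'

```text
clock: 1.75
position: [429.0, 342.7, 232.3]
ee_rot: [0.998, -0.058, -0.0, 0.0]
contact_force: [0.2, 0.3, 0.8]
gripper_width: 70.3
grasp_force: 0.0
```

Run:
```python
from h import *
s=read_state();print(np.round(s["position"],1),s["gripper_width"])
p=get_image("wrist");cv2.imwrite("pics/w1.png",p["img"][...,::-1])
goto([428.7,343.3,5],83.4)
```

```text
[429.  342.7 232.3] 70.26731916630594
slide [0.0001, 0.0004, 0.0552] roll 0.0 j6 0.48 clock 1.8
```

View pics/w1.png

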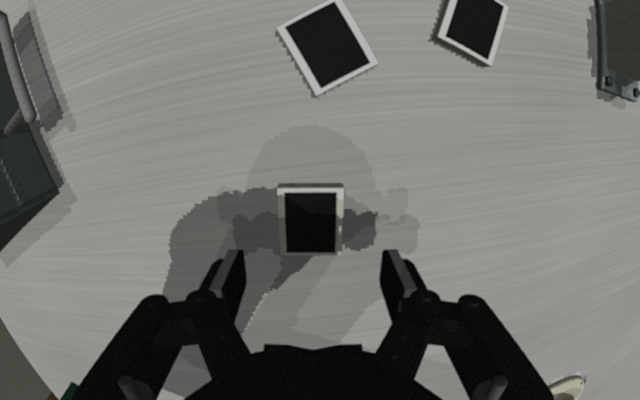

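The wrist picture shows pad C squarely between the fingers, at (310,222). I'll go down and grip it.

Emit:
carry_out --pt "0 0 0.045" --pt "0 0 0.059" --pt "0 0 0.059" --pt "0 0 0.059" --pt "0 0 0.059" --pt "0 0 0.059" --pt "0 0 0.059" --pt "0 0 0.059" --roll '[0,0,0,0,0,0,0,0]' --claw '[0.07,0.07,0.07,0.03,0.03,0.03,0.03,0.03]'

```text
clock: 2.8
position: [428.7, 344.0, 175.6]
ee_rot: [0.998, -0.057, 0.001, -0.002]
contact_force: [-1.7, 0.5, 5.8]
gripper_width: 42.1
grasp_force: 61.5
```

Run:
```python
from h import *
s=read_state();print(np.round(s["position"],1),s["gripper_width"],s["grasp_force"])
p=get_image("wrist");cv2.imwrite("pics/w2.png",p["img"][150:390,180:460][...,::-1].repeat(2,0).repeat(2,1))
goto([561.7,39,130],83.1)
```

```text
[428.7 344.  175.6] 42.13766603933662 61.477346420288086
slide [0.1672, 0.2874, -0.1279] roll 0.4 j6 0.48 clock 2.85
```

View pics/w2.png

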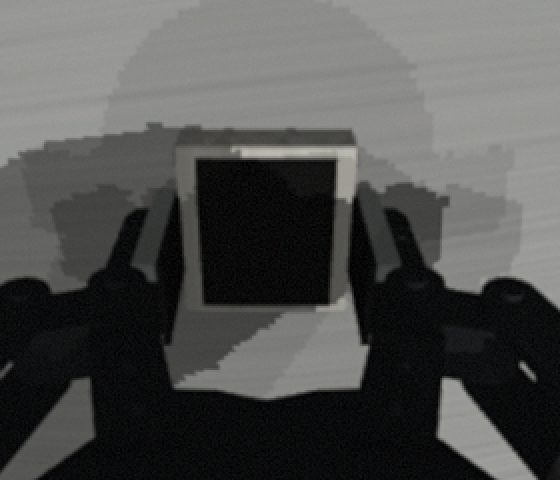

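Fz is 5.8 N up and TCP z stopped 2 mm high, so the tips touch the bench. I want them about 6 mm up so they clear the lips, so I'll regrip higher.

Emit:
carry_out --pt "0 0 0" --pt "0 0 0" --pt "0 0 -0.008" --pt "0 0 -0.008" --pt "0 0 -0.008" --pt "0 0 -0.008" --pt "0 0 -0.008" --pt "0 0 -0.008" --roll '[0,0,0,0,0,0,0,0]' --claw '[0.055,0.055,0.055,0.055,0.03,0.03,0.03,0.03]'

```text
clock: 3.85
position: [428.4, 343.3, 182.7]
ee_rot: [0.998, -0.057, 0.0, -0.0]
contact_force: [-1.8, -0.2, 6.7]
gripper_width: 39.8
grasp_force: 59.5
```

Run:
```python
from h import *
s=read_state();print(np.round(s["position"],1),s["gripper_width"],s["grasp_force"],s["contact_force"])
goto([561.7,39,130],83.1)
```

```text
[428.4 343.3 182.7] 39.811305782629944 59.48119282722473 [-1.77392987 -0.21541665  6.69019743]
slide [0.1672, 0.287, -0.1203] roll 0.3 j6 0.48 clock 3.85
```

Emit:
carry_out --pt "0 0 -0.01" --pt "0 0 -0.03" --pt "0 0 -0.06" --pt "0 0 -0.12" --pt "0 0 -0.12" --pt "0 0 -0.12" --roll '[0,0,0,0,0,0]' --claw '[0.03,0.03,0.03,0.03,0.03,0.03]'

```text
clock: 4.6
position: [428.0, 342.7, 301.6]
ee_rot: [0.998, -0.058, -0.0, -0.0]
contact_force: [-0.2, -0.1, -1.5]
gripper_width: 39.2
grasp_force: 60.6
```

```bash
cat >> h.py <<'E'
def wcloud(p):
    """wrist fisheye cloud in tool coordinates (mm)"""
    K=p["mtx"];v,u=np.mgrid[0:400,0:640];a=(u-K[0,2])/K[0,0];b=(v-K[1,2])/K[1,1]
    th=np.hypot(a,b)+1e-9;z=p["z_map"];t=np.tan(th)*z/th
    c=np.stack([a*t,-b*t,-z,np.ones_like(z)],-1)
    w=(c@p["T_tool_cam"].T)[...,:3];w[z<=0]=np.nan
    return w
E
python3 - <<'E'
from h import *
s=read_state();print(np.round(s["position"],1),s["gripper_width"],s["grasp_force"],s["contact_force"])
p=get_image("wrist");cv2.imwrite("pics/w3.png",p["img"][150:390,180:460][...,::-1].repeat(2,0).repeat(2,1))
w=wcloud(p)
for v in range(190,320,8): print(v,np.round(w[v,[282,296,312,328,342]]).tolist())
goto([561.7,39,130],83.1)
E
```

```text
[428.  342.7 301.6] 39.1628636262644 60.564411878585815 [-0.15993073 -0.08480963 -1.45568887]
190 [[-3.0, -29.0, 301.0], [-3.0, -16.0, 301.0], [-3.0, -1.0, 302.0], [-3.0, 14.0, 301.0], [-3.0, 27.0, 301.0]]
198 [[-11.0, -29.0, 302.0], [-11.0, -16.0, 302.0], [-11.0, -1.0, 302.0], [-11.0, 14.0, 302.0], [-11.0, 27.0, 301.0]]
206 [[-19.0, -29.0, 301.0], [-19.0, -16.0, 302.0], [-19.0, -1.0, 301.0], [-19.0, 14.0, 302.0], [-18.0, 27.0, 300.0]]
214 [[25.0, -16.0, 174.0], [25.0, -9.0, 174.0], [25.0, -1.0, 174.0], [25.0, 7.0, 174.0], [25.0, 14.0, 173.0]]
222 [[22.0, -15.0, 171.0], [22.0, -9.0, 171.0], [23.0, -1.0, 170.0], [22.0, 7.0, 171.0], [23.0, 14.0, 170.0]]
230 [[18.0, -16.0, 171.0], [18.0, -9.0, 171.0], [18.0, -1.0, 171.0], [18.0, 7.0, 170.0], [18.0, 14.0, 170.0]]
238 [[14.0, -16.0, 170.0], [14.0, -9.0, 170.0], [14.0, -1.0, 170.0], [13.0, 7.0, 171.0], [13.0, 15.0, 171.0]]
246 [[9.0, -16.0, 170.0], [9.0, -9.0, 170.0], [9.0, -1.0, 170.0], [9.0, 8.0, 170.0], [9.0, 15.0, 171.0]]
254 [[4.0, -16.0, 171.0], [4.0, -9.0, 171.0], [4.0, -1.0, 170.0], [4.0, 8.0, 171.0], [5.0, 15.0, 170.0]]
262 [[-1.0
[... 280 characters left out ...]
, [-11.0, 8.0, 171.0], [-11.0, 16.0, 170.0]]
286 [[-17.0, -17.0, 171.0], [-16.0, -9.0, 170.0], [-16.0, -1.0, 171.0], [-16.0, 8.0, 170.0], [-17.0, 16.0, 171.0]]
294 [[-22.0, -17.0, 171.0], [-22.0, -10.0, 170.0], [-21.0, -1.0, 170.0], [-22.0, 8.0, 170.0], [-22.0, 16.0, 170.0]]
302 [[-132.0, -34.0, 301.0], [-132.0, -19.0, 302.0], [-132.0, -1.0, 302.0], [-132.0, 16.0, 301.0], [-132.0, 32.0, 301.0]]
310 [[-145.0, -35.0, 303.0], [-144.0, -19.0, 303.0], [-144.0, -1.0, 302.0], [-143.0, 17.0, 301.0], [-143.0, 32.0, 301.0]]
318 [[-156.0, -35.0, 301.0], [-156.0, -19.0, 302.0], [-156.0, -1.0, 302.0], [-157.0, 17.0, 303.0], [-157.0, 33.0, 302.0]]
slide [0.1679, 0.2862, -0.002] roll 0.3 j6 0.48 clock 4.65
```

View pics/w3.png

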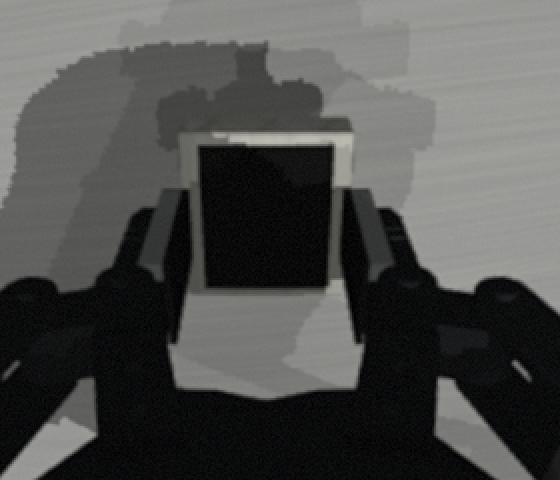

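Pad C is held flat and centred: its top is at tool z 170, its underside at about 182. Now over to the magazine.

Emit:
carry_out --pt "0.168 0.286 -0.015" --pt "0.168 0.286 -0.015" --pt "0.168 0.286 -0.015" --pt "0.168 0.286 -0.015" --pt "0.168 0.286 -0.015" --pt "0.168 0.286 -0.015" --pt "0.168 0.286 -0.015" --pt "0.168 0.286 -0.015" --roll '[0.3,0.3,0.3,0.3,0.3,0.3,0.3,0.3]' --claw '[0.03,0.03,0.03,0.03,0.03,0.03,0.03,0.03]'

```text
clock: 5.65
position: [561.9, 40.6, 315.8]
ee_rot: [0.998, -0.06, -0.001, 0.0]
contact_force: [0.2, -0.3, -1.2]
gripper_width: 39.3
grasp_force: 60.6
```

Run:
```python
from h import *
s=read_state();print(np.round(s["position"],1),s["gripper_width"],s["grasp_force"],s["contact_force"])
p=get_image("wrist");cv2.imwrite("pics/w4.png",p["img"][100:390,150:490][...,::-1].repeat(2,0).repeat(2,1))
w=wcloud(p);W=R.from_quat(s["ee_rot"]).apply(w.reshape(-1,3)).reshape(w.shape)+s["position"]
m=(abs(W[...,2]-115)<4)&(np.hypot(W[...,0]-561.7,W[...,1]-39)<75)&(w[...,0]>30)
print("ear+",np.round(np.median(w[m],0),1),np.round([w[m].min(0),w[m].max(0)],1).tolist(),m.sum())
m=(abs(w[...,2]-170.5)<3)&(abs(w[...,0])<35)&(abs(w[...,1])<15)
print("pad",np.round([w[m].min(0),w[m].max(0)],1).tolist())
goto([561.7,39,100],83.1)
```

```text
[561.9  40.6 315.8] 39.32693149709343 60.63684582710266 [ 0.21032232 -0.26800086 -1.24738977]
ear+ [ 43.5   1.  200.6] [[35.5, -12.1, 198.7], [50.6, 13.9, 204.6]] 1238
pad [[-24.3, -15.0, 168.3], [25.9, 15.0, 173.5]]
slide [0.0, 0.002, 0.0431] roll 0.1 j6 1.09 clock 5.7
```

View pics/w4.png

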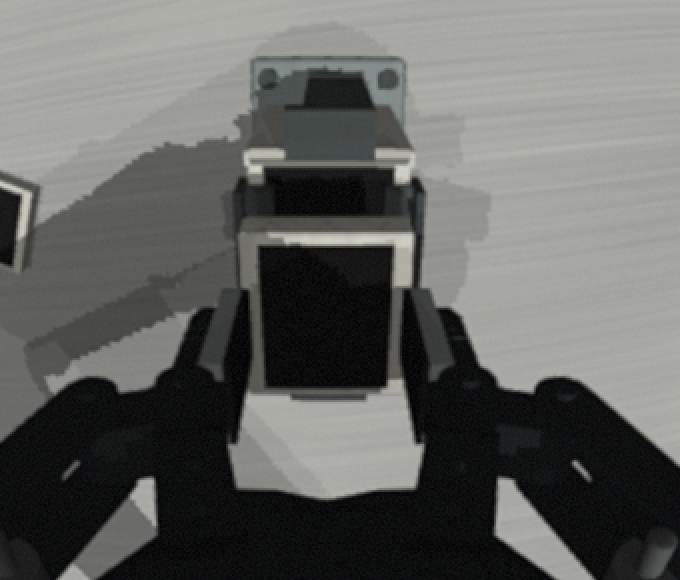

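The axis is at tool (0.5, 1) and the pad centre at (0.8, -0.5). I'll shift y by 1.5 mm, lower to TCP z≈274 and release.

Emit:
carry_out --pt "0 0.0015 0.025" --pt "0 0.0015 0.038" --pt "0 0.0015 0.043" --pt "0 0.0015 0.043" --pt "0 0.0015 0.043" --pt "0 0.0015 0.043" --pt "0 0.0015 -0.02" --pt "0 0.0015 -0.02" --roll '[0,0,0,0,0,0,0,0]' --claw '[0.03,0.03,0.03,0.03,0.075,0.075,0.075,0.0]'

```text
clock: 6.7
position: [563.7, 38.5, 342.3]
ee_rot: [0.998, -0.06, 0.006, -0.002]
contact_force: [0.4, -0.4, -0.4]
gripper_width: 58.5
grasp_force: 0.0
```

```bash
cat >> h.py <<'E'
def magview(name=None):
    s=read_state();p=get_image("wrist");w=wcloud(p);W=R.from_quat(s["ee_rot"]).apply(w.reshape(-1,3)).reshape(w.shape)+s["position"]
    print(np.round(s["position"],1),"w",round(s["gripper_width"],1),np.round(s["contact_force"],1),s["clock"])
    if name: cv2.imwrite(name,p["img"][100:390,150:490][...,::-1].repeat(2,0).repeat(2,1))
    for lab,x0,x1 in (("x+",10,20),("0",-6,6),("x-",-20,-10)):
        m=(np.abs(w[...,0]-x0/2-x1/2)<5)&(abs(w[...,1])<8)&(W[...,2]>40)&(W[...,2]<115)
        if m.sum():print(lab,"z",np.round(np.percentile(W[m][:,2],[10,50,90]),1),m.sum())
    return p,w,W
E
python3 -c "
from h import *
magview('pics/w5.png')"
```

```text
[563.7  38.5 342.3] w 58.5 [ 0.4 -0.4 -0.4] 6.7
x+ z [102.3 103.  103.9] 314
0 z [102.1 103.1 103.9] 282
x- z [102.1 103.  103.8] 257
```

View pics/w5.png

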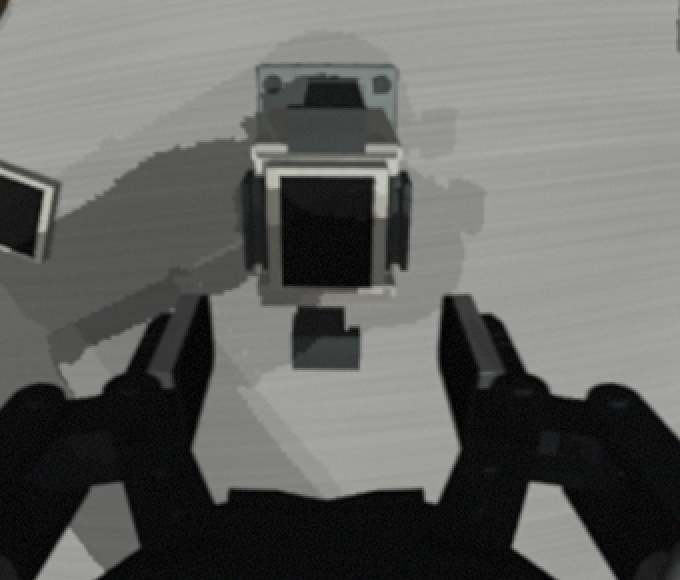

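The pad rests level on the lips, top at about 102. I'll close the fingers and push.

Emit:
carry_out --pt "0.0 0 0.0" --pt "0.0 0 0.0" --pt "0.0 0 0.03" --pt "0.0 0 0.05" --pt "0.0 0 0.052" --roll '[0,0,0,0,0]' --claw '[0,0,0,0,0]'

```text
clock: 7.38
position: [561.6, 38.1, 282.4]
ee_rot: [0.998, -0.06, -0.002, 0.001]
contact_force: [0.9, 0.4, 0.3]
gripper_width: 0.2
grasp_force: 0.0
```

```bash
python3 -c "
from h import *
s=read_state();print(s['position'],s['gripper_width'],s['contact_force']);goto([562.3,39.5,82],83.1)"
```

```text
[561.63564092  38.07177193 282.43290869] 0.21228405941298398 [0.89325191 0.37654148 0.33779032]
slide [0.0006, -0.0016, 0.0274] roll -0.0 j6 1.1 clock 7.375
```

Emit:
carry_out --pt "0.0005 -0.0015 0.01" --pt "0.0005 -0.0015 0.018" --pt "0.0005 -0.0015 0.024" --pt "0.0005 -0.0015 0.028" --pt "0.0005 -0.0015 0.03" --pt "0.0005 -0.0015 0.03" --roll '[0,0,0,0,0,0]' --claw '[0,0,0,0,0,0]'

```text
clock: 8.12
position: [561.3, 40.1, 258.5]
ee_rot: [0.998, -0.06, -0.001, 0.0]
contact_force: [-14.7, 3.6, 23.9]
gripper_width: 0.2
grasp_force: 13.1
```

Emit:
carry_out --pt "0 0 0.003" --pt "0 0 0.006" --pt "0 0 0.008" --pt "0 0 0.008" --roll '[0,0,0,0]' --claw '[0,0,0,0]'

```text
clock: 8.62
position: [561.5, 39.8, 248.7]
ee_rot: [0.998, -0.06, -0.002, 0.0]
contact_force: [-10.1, 1.5, 14.4]
gripper_width: 0.2
grasp_force: 7.6
```

Force dropped and the tip is at 76, so it has probably clicked. I'll raise and check.

Emit:
carry_out --pt "0 0 -0.02" --pt "0 0 -0.08" --pt "0 0 -0.09" --pt "0 0 -0.09" --roll '[0,0,0,0]' --claw '[0.0,0.07,0.07,0.07]'

```text
clock: 9.12
position: [562.9, 39.8, 337.7]
ee_rot: [0.998, -0.06, 0.001, -0.001]
contact_force: [-1.0, 0.1, 0.4]
gripper_width: 54.5
grasp_force: 0.0
```

```bash
cat >> h.py <<'E'
def pads():
    p=get_image("top");w=cloud(p)
    for n,u,v in [("A",208,227),("B",250,219),("C",200,274),("D",437,261)]:
        c={"A":(541.7,318.9),"B":(556.3,218.8),"C":(428.7,343.3),"D":(446.8,-219.7)}[n]
        try: print(n,rect(w,c,7,22,48))
        except Exception: print(n,"none")
    return p,w
E
python3 -c "
from h import *
p,w,W=magview()
for x in (-18,-9,0,9,18):
    m=(abs(w[...,0]-x)<2)&(abs(w[...,1])<8)&(W[...,2]<130);print(x,np.round(np.median(W[m][:,2]),1))
pads()
goto([541.7,318.9,130],112.3)"
```

```text
[562.9  39.8 337.7] w 54.5 [-1.   0.1  0.4] 9.125
x+ z [103.  103.8 104.6] 307
0 z [102.8 103.5 104.3] 290
x- z [102.3 103.2 103.9] 263
-18 103.1
-9 103.2
0 103.5
9 103.6
18 103.8
A [ 0.  0. nan  0.  0.  0.  0.]
B [ 0.  0. nan  0.  0.  0.  0.]
C [ 0.  0. nan  0.  0.  0.  0.]
D [ 446.9 -219.4   12.2   50.3   44.2   14.5  422. ]
slide [-0.0541, -0.2747, 0.0324] roll -29.2 j6 1.09 clock 9.225
  return _methods._mean(a, axis=axis, dtype=dtype,
  ret = ret.dtype.type(ret / rcount)
```

```bash
python3 -c "
from h import *
magview('pics/w6.png')"
```

```text
[562.4  39.6 335.5] w 68.6 [-0.7 -0.2 -0.2] 9.225
x+ z [103.  103.8 104.7] 318
0 z [102.5 103.4 104.2] 296
x- z [102.3 103.1 103.8] 270
```

View pics/w6.png

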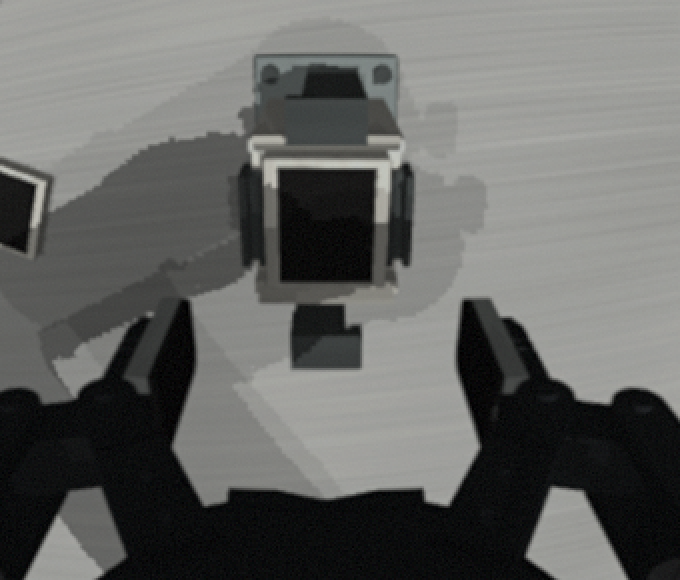

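The pad is back on the lips, slightly higher at +x. The x force suggests it tilted during the push, so I'll measure pad against axis.

```bash
cat > mp.py <<'E'
from h import *
s=read_state();p=get_image("wrist");w=wcloud(p);r=R.from_quat(s["ee_rot"]);W=r.apply(w.reshape(-1,3)).reshape(w.shape)+s["position"]
# magazine-frame coords from a provisional axis
A=np.radians(-6.9);d=W[...,:2]-np.array([562,39.3]);mx=d@[np.cos(A),np.sin(A)];my=d@[-np.sin(A),np.cos(A)]
print(np.round(s["position"],1),"tcp in mag",np.round((s["position"][:2]-[562,39.3])@np.array([[np.cos(A),-np.sin(A)],[np.sin(A),np.cos(A)]]),1))
def ext(l,m):
    if m.sum()<20: print(l,"none");return
    q=lambda a:np.round(np.percentile(a[m],[1,50,99]),1)
    print(l,"x",q(mx),"y",q(my),"z",q(W[...,2]),m.sum())
Z=W[...,2];near=(abs(mx)<60)&(abs(my)<40)
ext("ear+",near&(mx>30)&(abs(Z-115)<3)); ext("ear-",near&(mx<-30)&(abs(Z-115)<3))
ext("wall+",near&(mx>20)&(abs(Z-96)<2)); ext("wall-",near&(mx<-20)&(abs(Z-96)<2))
ext("top",(abs(mx)<34)&(abs(my)<21)&(abs(Z-103.5)<3.5)); ext("low",(abs(mx)<20)&(abs(my)<15)&(Z<98)&(Z>70))
for x in range(-36,40,4):
    m=(abs(mx-x)<1.5)&(abs(my)<8)&(Z<130);print(x,np.round(np.median(Z[m]),1) if m.sum() else None,end="; ")
print()
m=(abs(Z-103.5)<3)&(abs(mx)<30)&(abs(my)<24)
if m.sum()>50:
    q=np.stack([mx[m],my[m]],1).astype(np.float32);print("padrect",cv2.minAreaRect(q))
E
python3 mp.py
```

```text
[562.5  39.6 335.1] tcp in mag [0.4 0.4]
ear+ x [34.8 42.6 50. ] y [-12.3   0.8  13.4] z [112.6 115.1 116.7] 1042
ear- x [-50.3 -41.8 -34.7] y [-12.1   0.9  13.4] z [112.4 115.  116.4] 687
wall+ x [26.5 29.8 49.5] y [-24.9  -0.5  25.9] z [94.  95.4 97.9] 356
wall- x [-45.  -30.8 -28.9] y [-24.4   1.7  25.7] z [94.1 95.5 97.4] 333
top x [-22.    4.5  26.9] y [-20.6   0.2  20.6] z [101.1 103.4 105. ] 3926
low none
-36 114.6; -32 95.7; -28 93.0; -24 101.3; -20 102.9; -16 102.8; -12 103.1; -8 103.3; -4 103.3; 0 103.3; 4 103.6; 8 103.5; 12 103.7; 16 103.9; 20 103.9; 24 103.7; 28 95.6; 32 None; 36 115.2; 
padrect ((2.2685012817382812, 0.5401992797851562), (44.4052848815918, 50.15525436401367), 89.36152648925781)
```

The pad sits 2.3 mm too far to +x, on the flare. I'll regrip, shift it −2.3 mm and check before release.

Emit:
carry_out --pt "0 0 0.04" --pt "0 0 0.06" --pt "0 0 0.06" --pt "0 0 0.06" --pt "0 0 0.06" --pt "0 0 0.055" --pt "-0.0025 0 0.055" --pt "-0.0025 0 0.055" --roll '[0,0,0,0,0,0,0,0]' --claw '[0.07,0.07,0.03,0.03,0.03,0.03,0.03,0.03]'

```text
clock: 10.32
position: [560.2, 40.0, 282.1]
ee_rot: [0.998, -0.06, 0.0, -0.0]
contact_force: [0.2, 0.1, 0.9]
gripper_width: 30.0
grasp_force: 0.0
```

```bash
sed -i 's/abs(Z-103.5)<3)&/abs(Z-s["position"][2]+170.5)<4)\&/' mp.py; sed -i 's/abs(my)<24)/abs(my)<18)/' mp.py; python3 mp.py|tail -3; python3 -c "
from h import *
s=read_state();print(s['position'],s['gripper_width'],s['contact_force'],s['grasp_force'])"
```

```text
low none
-36 114.0; -32 95.5; -28 93.6; -24 101.0; -20 102.8; -16 103.1; -12 103.3; -8 103.3; -4 103.5; 0 103.5; 4 103.5; 8 103.5; 12 103.7; 16 103.8; 20 104.0; 24 103.9; 28 99.5; 32 None; 36 115.2; 
padrect ((-1.3078670501708984, -0.00888824462890625), (22.505640029907227, 35.58842849731445), 0.02606227621436119)
[560.22948425  40.02580851 281.91504074] 29.92523605708482 [ 0.00221895 -0.58636219 -0.20535613] 0.0
```

Missed: the tips passed above the pad. I'll go about 7 mm lower.

Emit:
carry_out --pt "0.0015 0 0.0" --pt "0.0015 0 0.0" --pt "0.0015 0 0.013" --pt "0.0015 0 0.013" --pt "0.0015 0 0.013" --pt "0.0015 0 0.013" --pt "0.0015 0 0.013" --roll '[0,0,0,0,0,0,0]' --claw '[0.06,0.06,0.06,0.06,0.03,0.03,0.03]'

```text
clock: 11.25
position: [561.7, 39.7, 268.7]
ee_rot: [0.998, -0.06, -0.0, 0.0]
contact_force: [-1.1, -1.1, -0.8]
gripper_width: 41.6
grasp_force: 60.6
```

Emit:
carry_out --pt "0 0 -0.008" --pt "0 0 -0.008" --pt "-0.0025 0 -0.008" --pt "-0.0025 0 -0.008" --roll '[0,0,0,0]' --claw '[0.03,0.03,0.03,0.03]'

```text
clock: 11.75
position: [559.1, 40.2, 276.6]
ee_rot: [0.998, -0.06, -0.0, 0.0]
contact_force: [-0.1, 1.1, -1.2]
gripper_width: 42.1
grasp_force: 60.8
```

```bash
cat > mp2.py <<'E'
from h import *
s=read_state();p=get_image("wrist");w=wcloud(p);W=R.from_quat(s["ee_rot"]).apply(w.reshape(-1,3)).reshape(w.shape)+s["position"]
A=np.radians(-6.9);d=W[...,:2]-np.array([562,39.9]);mx=d@[np.cos(A),np.sin(A)];my=d@[-np.sin(A),np.cos(A)];Z=W[...,2]
print(np.round(s["position"],1),"w",round(s["gripper_width"],1),np.round(s["contact_force"],1),"tcp in mag",np.round((s["position"][:2]-[562,39.9])@np.array([[np.cos(A),-np.sin(A)],[np.sin(A),np.cos(A)]]),1))
o=(abs(mx)<32)&(abs(my)<14)&(w[...,2]>157)&(w[...,2]<179)&(Z>99)
if o.sum()>30:
    t=np.median(w[...,2][o]);m=o&(abs(w[...,2]-t)<3);x=mx[m];print("pad top tool z",round(t,1),"world",round(np.median(Z[m]),1),"x",np.round([x.min(),x.max()],1),"-> centre",round(np.percentile(x,99.7)/2+np.percentile(x,.3)/2,1))
for x in range(-36,40,6):
    m=(abs(mx-x)<1.5)&(abs(my)<8)&(Z<150);print(x,np.round(np.median(Z[m]),1) if m.sum() else None,end="; ")
print()
E
python3 mp2.py
```

```text
[559.1  40.2 276.6] w 42.1 [-0.1  1.1 -1.2] tcp in mag [-2.9 -0.1]
pad top tool z 165.5 world 111.2 x [-26.3  24.8] -> centre -0.4
-36 113.4; -30 None; -24 110.2; -18 110.8; -12 110.9; -6 111.1; 0 111.2; 6 111.4; 12 111.5; 18 111.5; 24 106.7; 30 None; 36 115.2;
```

Emit:
carry_out --pt "0.0004 0 0.009" --pt "0.0004 0 0.009" --pt "0.0004 0 0.009" --pt "0.0004 0 0.009" --pt "0.0004 0 -0.015" --pt "0.003 0 -0.015" --pt "0.003 0 -0.015" --pt "0.003 0 -0.015" --roll '[0,0,0,0,0,0,0,0]' --claw '[0.03,0.03,0.06,0.06,0.06,0,0,0]'

```text
clock: 12.8
position: [562.1, 39.7, 290.9]
ee_rot: [0.998, -0.06, -0.001, 0.0]
contact_force: [-0.2, 0.1, -1.2]
gripper_width: 5.4
grasp_force: 0.0
```

```bash
python3 mp2.py
```

```text
[562.1  39.7 290.9] w 5.4 [-0.2  0.1 -1.2] tcp in mag [ 0.1 -0.2]
pad top tool z 162.5 world 128.5 x [-8.1 12. ] -> centre 2.3
-36 113.4; -30 95.6; -24 102.8; -18 103.3; -12 103.2; -6 103.4; 0 103.3; 6 103.1; 12 134.6; 18 103.3; 24 99.4; 30 None; 36 115.2;
```

Centred and level now. Push.

Emit:
carry_out --pt "0 0 0.012" --pt "0 0 0.02" --pt "0 0 0.028" --pt "0 0 0.034" --pt "0 0 0.039" --pt "0 0 0.044" --pt "0 0 0.044" --roll '[0,0,0,0,0,0,0]' --claw '[0,0,0,0,0,0,0]'

```text
clock: 13.72
position: [562.5, 39.8, 248.2]
ee_rot: [0.998, -0.06, -0.0, 0.0]
contact_force: [-2.2, 1.0, 8.3]
gripper_width: 0.1
grasp_force: 4.3
```

Emit:
carry_out --pt "0 0 -0.04" --pt "0 0 -0.08" --pt "0 0 -0.09" --pt "0 0 -0.09" --roll '[0,0,0,0]' --claw '[0.0,0.0,0.07,0.07]'

```text
clock: 14.22
position: [562.2, 39.8, 337.4]
ee_rot: [0.998, -0.06, -0.0, -0.0]
contact_force: [0.0, -0.1, 0.8]
gripper_width: 35.5
grasp_force: 0.0
```

```bash
python3 mp2.py; python3 -c "
from h import *
goto([541.7,318.9,60],112.3);goto([556.3,218.8,60],64.4)"
```

```text
[562.2  39.8 337.4] w 35.5 [ 0.  -0.1  0.8] tcp in mag [ 0.2 -0.1]
-36 114.7; -30 94.3; -24 85.5; -18 85.5; -12 85.5; -6 85.6; 0 85.8; 6 85.5; 12 85.7; 18 85.7; 24 83.3; 30 None; 36 115.3; 
slide [-0.0535, -0.2748, 0.1034] roll -29.2 j6 1.09 clock 14.275
slide [-0.0269, -0.1772, 0.1034] roll 18.7 j6 1.09 clock 14.275
```

Pad C is latched (top at 85.5). Next is pad B.

Emit:
carry_out --pt "-0.027 -0.177 0.0" --pt "-0.027 -0.177 0.0" --pt "-0.027 -0.177 0.05" --pt "-0.027 -0.177 0.103" --pt "-0.027 -0.177 0.103" --pt "-0.027 -0.177 0.103" --pt "-0.027 -0.177 0.103" --roll '[18.7,18.7,18.7,18.7,18.7,18.7,18.7]' --claw '[0.07,0.07,0.07,0.07,0.07,0.07,0.07]'

```text
clock: 15.15
position: [557.7, 218.3, 237.2]
ee_rot: [0.975, -0.222, 0.002, -0.002]
contact_force: [-0.5, 0.6, 0.6]
gripper_width: 69.8
grasp_force: 0.0
```

```bash
cat > pl.py <<'E'
from h import *
s=read_state();p=get_image("wrist");w=wcloud(p);W=R.from_quat(s["ee_rot"]).apply(w.reshape(-1,3)).reshape(w.shape)+s["position"]
m=(W[...,2]>8)&(W[...,2]<17)&(np.hypot(w[...,0],w[...,1]-0)<50)
n,l=cv2.connectedComponents(m.astype(np.uint8));k=max(range(1,n),key=lambda i:(l==i).sum())
q=cv2.minAreaRect(w[l==k][:,:2].astype(np.float32));print(np.round(s["position"],1),round(s["gripper_width"],1),"pad in tool (mm): c",np.round(q[0],1),"size",np.round(q[1],1),"ang",round(q[2],1),"->z down to TCP178:",round((s["position"][2]-178)/1000,4))
E
python3 pl.py
```

```text
[557.7 218.3 237.2] 69.8 pad in tool (mm): c [-1.6 -0.2] size [50.6 44.2] ang 0.3 ->z down to TCP178: 0.0592
```

Emit:
carry_out --pt "-0.0003 0 0.04" --pt "-0.0003 0 0.056" --pt "-0.0003 0 0.056" --pt "-0.0003 0 0.056" --pt "-0.0003 0 0.056" --pt "-0.0003 0 0.03" --pt "-0.0003 0 -0.05" --pt "-0.0003 0 -0.075" --roll '[0,0,0,0,0,0,0,0]' --claw '[0.07,0.07,0.03,0.03,0.03,0.03,0.03,0.03]'

```text
clock: 16.2
position: [556.8, 219.0, 313.1]
ee_rot: [0.975, -0.221, 0.001, -0.001]
contact_force: [1.4, 1.1, -0.8]
gripper_width: 41.2
grasp_force: 61.0
```

Run:
```python
from h import *
s=read_state();print(s["gripper_width"],s["grasp_force"],s["position"])
goto([562,39.9,140],83.1)
```

```text
41.16117918518524 61.02632761001587 [556.80080162 219.01806997 313.07412753]
slide [0.082, 0.1593, -0.0002] roll -18.7 j6 0.48 clock 16.2
```

Emit:
carry_out --pt "0.082 0.159 0" --pt "0.082 0.159 0" --pt "0.082 0.159 0" --pt "0.082 0.159 0" --pt "0.082 0.159 0.01" --pt "0.082 0.159 0.028" --pt "0.082 0.159 0.028" --pt "0.082 0.159 0.028" --roll '[-18.7,-18.7,-18.7,-18.7,-18.7,-18.7,-18.7,-18.7]' --claw '[0.03,0.03,0.03,0.03,0.03,0.03,0.03,0.03]'

```text
clock: 17.2
position: [562.1, 41.1, 281.9]
ee_rot: [0.998, -0.059, 0.0, 0.0]
contact_force: [0.5, 0.3, 0.5]
gripper_width: 41.2
grasp_force: 61.1
```

```bash
python3 mp2.py
```

```text
[562.1  41.1 281.9] w 41.2 [0.5 0.3 0.5] tcp in mag [-0.1  1.2]
pad top tool z 167.8 world 114.2 x [-26.6  25.5] -> centre -0.7
-36 113.5; -30 None; -24 113.7; -18 114.2; -12 114.2; -6 114.2; 0 114.2; 6 114.2; 12 114.4; 18 113.7; 24 109.7; 30 None; 36 115.2;
```

Emit:
carry_out --pt "0.0006 0.0012 0.006" --pt "0.0006 0.0012 0.012" --pt "0.0006 0.0012 0.012" --pt "0.0006 0.0012 0.012" --pt "0.0006 0.0012 0.012" --pt "0.0006 0.0012 -0.009" --pt "0.0002 0.0012 -0.009" --pt "0.0002 0.0012 -0.009" --roll '[0,0,0,0,0,0,0,0]' --claw '[0.03,0.03,0.03,0.06,0.06,0.06,0,0]'

```text
clock: 18.25
position: [561.5, 38.7, 290.2]
ee_rot: [0.998, -0.06, -0.0, -0.0]
contact_force: [-0.9, 0.5, -0.3]
gripper_width: 24.3
grasp_force: 0.0
```

```bash
python3 mp2.py
```

```text
[561.5  38.7 290.2] w 24.3 [-0.9  0.5 -0.3] tcp in mag [-0.3 -1.2]
pad top tool z 163.6 world 126.7 x [-11.1  11.5] -> centre 0.2
-36 114.1; -30 95.5; -24 101.5; -18 102.0; -12 102.0; -6 101.9; 0 102.0; 6 102.0; 12 102.0; 18 102.1; 24 98.1; 30 None; 36 115.2;
```

Emit:
carry_out --pt "0.0003 -0.001 0" --pt "0.0003 -0.001 0" --pt "0.0003 -0.001 0.012" --pt "0.0003 -0.001 0.022" --pt "0.0003 -0.001 0.03" --pt "0.0003 -0.001 0.037" --pt "0.0003 -0.001 0.043" --pt "0.0003 -0.001 0.043" --roll '[0,0,0,0,0,0,0,0]' --claw '[0,0,0,0,0,0,0,0]'

```text
clock: 19.3
position: [562.7, 39.8, 248.2]
ee_rot: [0.998, -0.06, 0.0, 0.0]
contact_force: [-1.3, 0.3, 9.5]
gripper_width: 0.1
grasp_force: 4.4
```

Emit:
carry_out --pt "0 0 -0.04" --pt "0 0 -0.08" --pt "0 0 -0.09" --pt "0 0 -0.09" --roll '[0,0,0,0]' --claw '[0.0,0.0,0.07,0.07]'

```text
clock: 19.8
position: [562.1, 39.8, 337.3]
ee_rot: [0.998, -0.06, -0.0, -0.0]
contact_force: [-0.6, 0.3, 0.2]
gripper_width: 35.7
grasp_force: 0.0
```

```bash
python3 mp2.py; python3 -c "
from h import *
goto([541.7,318.9,60],112.3)"
```

```text
[562.1  39.8 337.3] w 35.7 [-0.6  0.3  0.2] tcp in mag [ 0.1 -0.1]
-36 114.6; -30 94.5; -24 85.1; -18 85.6; -12 85.3; -6 85.6; 0 85.7; 6 85.5; 12 85.6; 18 85.6; 24 85.3; 30 None; 36 115.1; 
slide [-0.0534, -0.2748, 0.1033] roll -29.2 j6 1.09 clock 19.85
```

Pad B is latched. Next is pad A.

Emit:
carry_out --pt "-0.053 -0.275 0.0" --pt "-0.053 -0.275 0.0" --pt "-0.053 -0.275 0.0" --pt "-0.053 -0.275 0.05" --pt "-0.053 -0.275 0.103" --pt "-0.053 -0.275 0.103" --pt "-0.053 -0.275 0.103" --pt "-0.053 -0.275 0.103" --roll '[-29.2,-29.2,-29.2,-29.2,-29.2,-29.2,-29.2,-29.2]' --claw '[0.07,0.07,0.07,0.07,0.07,0.07,0.07,0.07]'

```text
clock: 20.85
position: [543.5, 318.5, 236.2]
ee_rot: [0.981, 0.193, 0.001, -0.0]
contact_force: [0.3, -1.1, 0.5]
gripper_width: 69.9
grasp_force: 0.0
```

```bash
python3 pl.py
```

```text
[543.5 318.5 236.2] 69.9 pad in tool (mm): c [-0.7 -2.5] size [50.8 44.4] ang 0.0 ->z down to TCP178: 0.0582
```

Emit:
carry_out --pt "0 -0.001 0.04" --pt "0 -0.001 0.056" --pt "0 -0.001 0.056" --pt "0 -0.001 0.056" --pt "0 -0.001 0.056" --pt "0 -0.001 0.03" --pt "0 -0.001 -0.05" --pt "0 -0.001 -0.075" --roll '[0,0,0,0,0,0,0,0]' --claw '[0.07,0.07,0.03,0.03,0.03,0.03,0.03,0.03]'

```text
clock: 21.9
position: [542.5, 320.3, 313.1]
ee_rot: [0.981, 0.194, 0.002, -0.001]
contact_force: [0.4, -0.3, -0.8]
gripper_width: 41.2
grasp_force: 61.0
```

Run:
```python
from h import *
s=read_state();print(s["gripper_width"],s["grasp_force"],s["position"])
goto([562,39.9,140],83.1)
```

```text
41.17328489978339 60.9745717048645 [542.52204792 320.2991334  313.10246085]
slide [-0.0885, 0.2668, -0.0005] roll 29.2 j6 1.17 clock 21.9
```

Emit:
carry_out --pt "-0.0885 0.267 0" --pt "-0.0885 0.267 0" --pt "-0.0885 0.267 0" --pt "-0.0885 0.267 0" --pt "-0.0885 0.267 0" --pt "-0.0885 0.267 0.01" --pt "-0.0885 0.267 0.028" --pt "-0.0885 0.267 0.028" --roll '[29.2,29.2,29.2,29.2,29.2,29.2,29.2,29.2]' --claw '[0.03,0.03,0.03,0.03,0.03,0.03,0.03,0.03]'

```text
clock: 22.9
position: [561.2, 40.0, 280.4]
ee_rot: [0.998, -0.06, -0.002, 0.0]
contact_force: [-0.2, -0.7, -0.6]
gripper_width: 41.4
grasp_force: 61.0
```

```bash
python3 mp2.py; python3 -c "
from h import *
goto([562,39.9,109],83.1)"
```

```text
[561.2  40.  280.4] w 41.4 [-0.2 -0.7 -0.6] tcp in mag [-0.8  0. ]
pad top tool z 167.9 world 112.5 x [-27.8  23.3] -> centre -2.1
-36 113.8; -30 None; -24 112.5; -18 112.6; -12 112.6; -6 112.7; 0 112.7; 6 112.6; 12 112.5; 18 111.8; 24 105.3; 30 None; 36 115.2; 
slide [0.0004, 0.0003, -0.0007] roll 0.1 j6 1.09 clock 22.95
```

Emit:
carry_out --pt "0.0015 0 0.0" --pt "0.0015 0 0.0" --roll '[0,0]' --claw '[0.03,0.03]'

```text
clock: 23.2
position: [563.6, 39.8, 282.4]
ee_rot: [0.998, -0.06, 0.001, -0.0]
contact_force: [-0.6, 0.4, -0.7]
gripper_width: 41.4
grasp_force: 61.0
```

```bash
python3 mp2.py
```

```text
[563.6  39.8 282.4] w 41.4 [-0.6  0.4 -0.7] tcp in mag [1.6 0.1]
pad top tool z 167.9 world 114.5 x [-25.1  26.2] -> centre 0.9
-36 113.7; -30 None; -24 113.8; -18 114.6; -12 114.6; -6 114.5; 0 114.6; 6 114.7; 12 114.7; 18 114.5; 24 114.0; 30 None; 36 115.2;
```

Emit:
carry_out --pt "-0.0009 0 0.006" --pt "-0.0009 0 0.0125" --pt "-0.0009 0 0.0125" --pt "-0.0009 0 0.0125" --pt "-0.0009 0 0.0125" --pt "-0.0009 0 -0.009" --pt "-0.0015 0 -0.009" --pt "-0.0015 0 -0.009" --roll '[0,0,0,0,0,0,0,0]' --claw '[0.03,0.03,0.03,0.06,0.06,0.06,0,0]'

```text
clock: 24.25
position: [561.4, 39.4, 290.2]
ee_rot: [0.998, -0.06, -0.0, -0.0]
contact_force: [0.8, 0.5, -0.3]
gripper_width: 24.4
grasp_force: 0.0
```

```bash
python3 mp2.py
```

```text
[561.4  39.4 290.2] w 24.4 [ 0.8  0.5 -0.3] tcp in mag [-0.5 -0.6]
pad top tool z 163.4 world 127.2 x [-11.3  11.4] -> centre 0.1
-36 113.4; -30 95.5; -24 101.2; -18 101.6; -12 101.6; -6 101.5; 0 101.5; 6 101.4; 12 101.5; 18 101.5; 24 97.3; 30 None; 36 115.1;
```

Emit:
carry_out --pt "0.0005 -0.0005 0" --pt "0.0005 -0.0005 0" --pt "0.0005 -0.0005 0.012" --pt "0.0005 -0.0005 0.022" --pt "0.0005 -0.0005 0.03" --pt "0.0005 -0.0005 0.037" --pt "0.0005 -0.0005 0.043" --pt "0.0005 -0.0005 0.043" --roll '[0,0,0,0,0,0,0,0]' --claw '[0,0,0,0,0,0,0,0]'

```text
clock: 25.3
position: [562.6, 40.1, 248.2]
ee_rot: [0.998, -0.06, 0.0, 0.0]
contact_force: [-2.8, 1.4, 8.9]
gripper_width: 0.1
grasp_force: 4.5
```

Emit:
carry_out --pt "0 0 -0.04" --pt "0 0 -0.08" --pt "0 0 -0.09" --pt "0 0 -0.09" --roll '[0,0,0,0]' --claw '[0.0,0.0,0.07,0.07]'

```text
clock: 25.8
position: [562.1, 39.9, 337.3]
ee_rot: [0.998, -0.06, -0.0, -0.0]
contact_force: [-0.5, -0.3, -0.6]
gripper_width: 36.1
grasp_force: 0.0
```

```bash
python3 mp2.py; python3 -c "
from h import *
p,w=pads()
goto([446.8,-219.5,60],104)" 2>/dev/null
```

```text
[562.1  39.9 337.3] w 36.1 [-0.5 -0.3 -0.6] tcp in mag [ 0.1 -0. ]
-36 114.5; -30 94.4; -24 85.1; -18 85.6; -12 85.5; -6 85.6; 0 85.6; 6 85.7; 12 85.7; 18 85.6; 24 85.2; 30 None; 36 115.2; 
A [ 0.  0. nan  0.  0.  0.  0.]
B [ 0.  0. nan  0.  0.  0.  0.]
C [ 0.  0. nan  0.  0.  0.  0.]
D [ 446.9 -219.7   11.9   50.6   44.6   14.   421. ]
slide [-0.0827, 0.2711, 0.1034] roll -20.9 j6 1.09 clock 25.9
```

Three latched. Pad D next.

Emit:
carry_out --pt "-0.083 0.271 0.0" --pt "-0.083 0.271 0.0" --pt "-0.083 0.271 0.0" --pt "-0.083 0.271 0.05" --pt "-0.083 0.271 0.103" --pt "-0.083 0.271 0.103" --pt "-0.083 0.271 0.103" --pt "-0.083 0.271 0.103" --roll '[-20.9,-20.9,-20.9,-20.9,-20.9,-20.9,-20.9,-20.9]' --claw '[0.07,0.07,0.07,0.07,0.07,0.07,0.07,0.07]'

```text
clock: 26.9
position: [448.0, -218.9, 234.9]
ee_rot: [0.992, 0.122, 0.0, 0.0]
contact_force: [0.4, -0.3, 1.1]
gripper_width: 70.0
grasp_force: 0.0
```

```bash
python3 pl.py
```

```text
[ 448.  -218.9  234.9] 70.0 pad in tool (mm): c [-0.9 -0.5] size [50.9 44.1] ang 0.3 ->z down to TCP178: 0.0569
```

Emit:
carry_out --pt "0 0 0.04" --pt "0 0 0.056" --pt "0 0 0.056" --pt "0 0 0.056" --pt "0 0 0.056" --pt "0 0 0.03" --pt "0 0 -0.05" --pt "0 0 -0.075" --roll '[0,0,0,0,0,0,0,0]' --claw '[0.07,0.07,0.03,0.03,0.03,0.03,0.03,0.03]'

```text
clock: 27.95
position: [447.5, -219.2, 312.9]
ee_rot: [0.993, 0.122, 0.002, 0.001]
contact_force: [0.6, 0.8, -0.4]
gripper_width: 41.4
grasp_force: 61.1
```

Run:
```python
from h import *
s=read_state();print(s["gripper_width"],s["grasp_force"],s["position"])
goto([562,39.9,140],83.1)
```

```text
41.35845808430135 61.095088720321655 [ 447.54758904 -219.16258665  312.91680037]
slide [0.1738, -0.2236, 0.0001] roll 20.9 j6 1.94 clock 27.95
```

Emit:
carry_out --pt "0.174 -0.2235 0" --pt "0.174 -0.2235 0" --pt "0.174 -0.2235 0" --pt "0.174 -0.2235 0" --pt "0.174 -0.2235 0" --pt "0.174 -0.2235 0.015" --pt "0.174 -0.2235 0.028" --pt "0.174 -0.2235 0.028" --roll '[20.9,20.9,20.9,20.9,20.9,20.9,20.9,20.9]' --claw '[0.03,0.03,0.03,0.03,0.03,0.03,0.03,0.03]'

```text
clock: 28.95
position: [561.1, 38.6, 280.3]
ee_rot: [0.998, -0.061, -0.002, 0.001]
contact_force: [-0.1, -0.2, 0.4]
gripper_width: 41.4
grasp_force: 61.1
```

Emit:
carry_out --pt "0.0 0 0.0" --roll '[0]' --claw '[0.03]'

```text
clock: 29.08
position: [562.0, 38.8, 282.0]
ee_rot: [0.998, -0.061, 0.0, 0.0]
contact_force: [0.2, -0.3, -1.2]
gripper_width: 41.5
grasp_force: 61.1
```

```bash
python3 mp2.py
```

```text
[562.   38.8 282. ] w 41.5 [ 0.2 -0.3 -1.2] tcp in mag [ 0.1 -1.1]
pad top tool z 167.8 world 114.2 x [-26.8  23.9] -> centre -1.4
-36 113.3; -30 None; -24 114.1; -18 114.3; -12 114.2; -6 114.4; 0 114.4; 6 114.4; 12 114.4; 18 113.7; 24 109.2; 30 None; 36 115.2;
```

Emit:
carry_out --pt "0.001 -0.001 0.006" --pt "0.001 -0.001 0.0122" --pt "0.001 -0.001 0.0122" --pt "0.001 -0.001 0.0122" --pt "0.001 -0.001 0.0122" --pt "0.001 -0.001 -0.009" --pt "0 -0.001 -0.009" --pt "0 -0.001 -0.009" --roll '[0,0,0,0,0,0,0,0]' --claw '[0.03,0.03,0.03,0.06,0.06,0.06,0,0]'

```text
clock: 30.12
position: [561.9, 40.8, 290.2]
ee_rot: [0.998, -0.06, -0.0, -0.0]
contact_force: [-0.1, -0.6, -0.1]
gripper_width: 24.0
grasp_force: 0.0
```

```bash
python3 mp2.py
```

```text
[561.9  40.8 290.2] w 24.0 [-0.1 -0.6 -0.1] tcp in mag [-0.2  0.9]
pad top tool z 163.5 world 126.9 x [-11.3  11.6] -> centre 0.3
-36 114.0; -30 95.8; -24 101.5; -18 102.0; -12 102.0; -6 102.0; 0 102.1; 6 102.0; 12 102.0; 18 102.0; 24 96.5; 30 None; 36 115.1;
```

Emit:
carry_out --pt "0.0002 0.0008 0" --pt "0.0002 0.0008 0" --pt "0.0002 0.0008 0.012" --pt "0.0002 0.0008 0.022" --pt "0.0002 0.0008 0.03" --pt "0.0002 0.0008 0.037" --pt "0.0002 0.0008 0.043" --pt "0.0002 0.0008 0.043" --roll '[0,0,0,0,0,0,0,0]' --claw '[0,0,0,0,0,0,0,0]'

```text
clock: 31.18
position: [562.7, 40.2, 248.3]
ee_rot: [0.998, -0.06, 0.0, 0.0]
contact_force: [-2.3, 1.3, 8.5]
gripper_width: 0.3
grasp_force: 4.6
```

Emit:
carry_out --pt "0 0 -0.04" --pt "0 0 -0.08" --pt "0 0 -0.09" --pt "0 0 -0.09" --roll '[0,0,0,0]' --claw '[0.0,0.0,0.07,0.07]'

```text
clock: 31.68
position: [562.1, 39.9, 337.3]
ee_rot: [0.998, -0.06, -0.0, -0.0]
contact_force: [-0.3, 0.3, -0.0]
gripper_width: 35.8
grasp_force: 0.0
```

```bash
python3 mp2.py; python3 -c "
from h import *
p,w=pads()
print('cap',rect(w,(536.5,-322.4),46,70,60));
cv2.imwrite('pics/top2.png',p['img'][...,::-1])
goto([536.5,-322.4,100],83)" 2>/dev/null
```

```text
[562.1  39.9 337.3] w 35.8 [-0.3  0.3 -0. ] tcp in mag [0.1 0.1]
-36 114.6; -30 94.4; -24 85.0; -18 85.5; -12 85.6; -6 85.5; 0 85.8; 6 85.7; 12 85.5; 18 85.5; 24 84.7; 30 None; 36 115.3; 
A [ 0.  0. nan  0.  0.  0.  0.]
B [ 0.  0. nan  0.  0.  0.  0.]
C [ 0.  0. nan  0.  0.  0.  0.]
D [ 0.  0. nan  0.  0.  0.  0.]
cap [ 536.4 -322.2   51.    43.8   13.8   -8.8  136. ]
slide [0.0186, 0.3626, 0.0632] roll 0.1 j6 1.09 clock 31.775
```

View pics/top2.png

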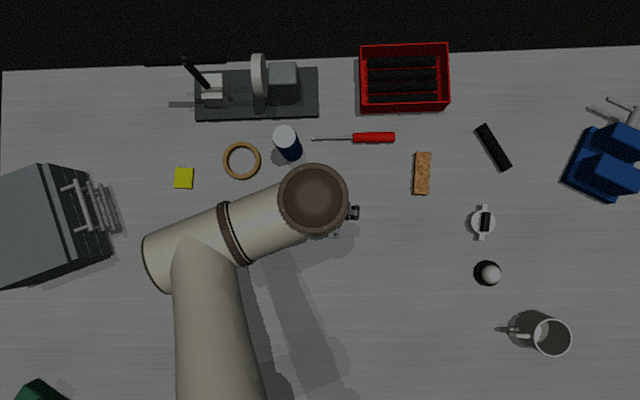

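All four pads are latched, and only the yellow look-alike remains at (184,178). Now the cap at (482,221).

Emit:
carry_out --pt "0.0186 0.3625 0.0" --pt "0.0186 0.3625 0.0" --pt "0.0186 0.3625 0.03" --pt "0.0186 0.3625 0.063" --pt "0.0186 0.3625 0.063" --pt "0.0186 0.3625 0.063" --pt "0.0186 0.3625 0.063" --pt "0.0186 0.3625 0.063" --roll '[1,1,1,1,1,1,1,1]' --claw '[0.05,0.05,0.05,0.05,0.05,0.05,0.05,0.05]'

```text
clock: 32.78
position: [537.0, -322.1, 273.1]
ee_rot: [0.998, -0.069, -0.001, -0.0]
contact_force: [0.1, 0.2, -0.0]
gripper_width: 50.0
grasp_force: 0.0
```

Run:
```python
from h import *
s=read_state();p=get_image("wrist");w=wcloud(p);W=R.from_quat(s["ee_rot"]).apply(w.reshape(-1,3)).reshape(w.shape)+s["position"]
print(s["position"],s["joints"][5])
m=(abs(W[...,2]-52)<3.5)&(np.hypot(w[...,0],w[...,1])<50)
q=cv2.minAreaRect(w[m][:,:2].astype(np.float32));print("bar in tool",np.round(q[0],1),np.round(q[1],1),q[2],m.sum(),np.median(W[m][:,2]))
m=(abs(W[...,2]-28)<3)&(np.hypot(w[...,0],w[...,1])<60)
print("lug extents",w[m].min(0),w[m].max(0))
```

```text
[ 536.98067137 -322.1486453   273.10642217] 1.714835294499261
bar in tool [-0.2  0. ] [44.6 13.7] 0.64581298828125 1236 51.97793631666845
lug extents [-42.52573806 -27.89741414 242.06204844] [ 41.99433132  27.65728233 247.97069763]
```

The cap's bar is centred and aligned. I'll descend to TCP 206 and grip.

Emit:
carry_out --pt "0 0 0.05" --pt "0 0 0.067" --pt "0 0 0.067" --pt "0 0 0.067" --pt "0 0 0.067" --pt "0 0 0.067" --pt "0 0 0.067" --roll '[0.6,0.6,0.6,0.6,0.6,0.6,0.6]' --claw '[0.05,0.05,0.05,0,0,0,0]'

```text
clock: 33.7
position: [538.0, -322.4, 209.6]
ee_rot: [0.997, -0.074, 0.002, 0.001]
contact_force: [0.7, 1.2, 6.9]
gripper_width: 12.2
grasp_force: 61.4
```

Emit:
carry_out --pt "0 0 -0.01" --pt "0 0 -0.06" --pt "0 0 -0.12" --pt "0 0 -0.13" --pt "0 0 -0.13" --roll '[0,0,0,0,0]' --claw '[0,0,0,0,0]'

```text
clock: 34.33
position: [536.8, -322.0, 338.0]
ee_rot: [0.997, -0.074, 0.0, -0.0]
contact_force: [0.1, -0.4, -2.3]
gripper_width: 12.3
grasp_force: 60.4
```

Run:
```python
from h import *
s=read_state();p=get_image("wrist");w=wcloud(p)
print(s["position"],s["joints"][5],s["gripper_width"])
m=(abs(w[...,2]-180)<8)&(np.hypot(w[...,0],w[...,1])<48)&(abs(w[...,1])>12)
print("disc top tool z",np.percentile(w[m][:,2],[10,50,90]),w[m].min(0),w[m].max(0))
goto([562,39.9,165],83.1)
```

```text
[ 536.81636059 -321.97353212  338.01737431] 1.7047235367274258 12.258011975801239
disc top tool z [180.78557721 181.54326605 182.55918645] [-14.20793279 -28.44743424 179.59439946] [ 22.54734451  27.60822824 187.75347871]
slide [-0.0286, -0.3615, -0.001] roll -1.6 j6 1.7 clock 34.375
```

Emit:
carry_out --pt "-0.0286 -0.3615 -0.005" --pt "-0.0286 -0.3615 -0.005" --pt "-0.0286 -0.3615 -0.005" --pt "-0.0286 -0.3615 -0.005" --pt "-0.0286 -0.3615 -0.005" --pt "-0.0286 -0.3615 -0.005" --pt "-0.0286 -0.3615 -0.005" --pt "-0.0286 -0.3615 -0.005" --roll '[-48.6,-48.6,-48.6,-48.6,-48.6,-48.6,-48.6,-48.6]' --claw '[0,0,0,0,0,0,0,0]'

```text
clock: 35.38
position: [561.9, 39.6, 340.7]
ee_rot: [0.939, 0.343, -0.002, -0.0]
contact_force: [-1.1, 0.0, -0.9]
gripper_width: 12.5
grasp_force: 60.4
```

Emit:
carry_out --pt "0.0 0 0.0" --pt "0 0 0" --roll '[0,0]' --claw '[0,0]'

```text
clock: 35.62
position: [562.3, 38.5, 342.4]
ee_rot: [0.94, 0.342, -0.0, -0.0]
contact_force: [-0.5, -0.4, -1.5]
gripper_width: 12.6
grasp_force: 60.4
```

Run:
```python
from h import *
s=read_state();p=get_image("wrist");w=wcloud(p)
cv2.imwrite("pics/w7.png",p["img"][60:390,130:510][...,::-1].repeat(2,0).repeat(2,1)[:600])
print(s["position"],s["joints"][5],s["gripper_width"],yaw(s))
m=(abs(w[...,2]-180)<8)&(np.hypot(w[...,0],w[...,1])<48)&(abs(w[...,1])>12)
print("disc top tool z",np.percentile(w[m][:,2],[10,50,90]),w[m].min(0),w[m].max(0))
goto([562,39.9,76.5+209.5-173],130.1)
```

```text
[562.31768326  38.47788759 342.38384504] 1.9132284787931895 12.635119261734108 40.00152358838412
disc top tool z [180.70427605 181.48593178 182.47272944] [-14.14446149 -28.07108776 179.48489596] [ 22.71995245  27.93318705 187.95956918]
slide [0.0006, -0.0012, 0.0566] roll -0.1 j6 1.91 clock 35.675
```

View pics/w7.png

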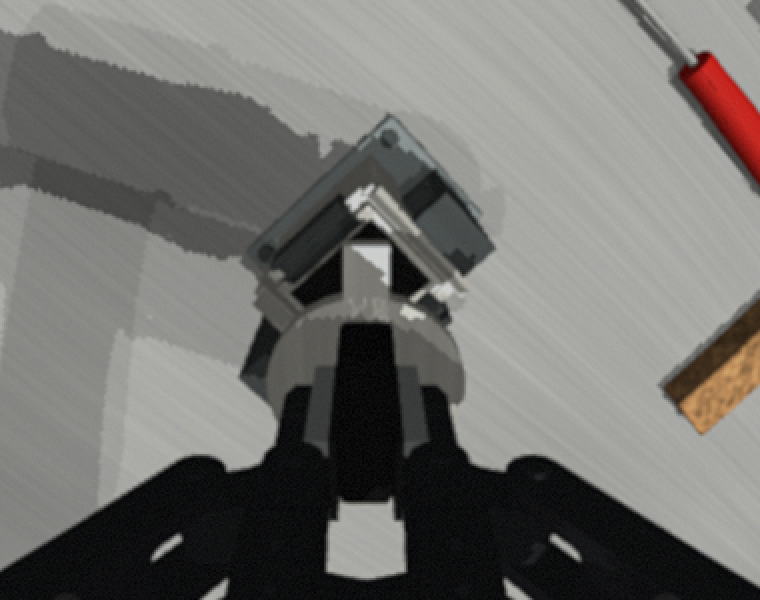

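The cap is held over the magazine with its lugs 47° CCW. I'll lower it between the lips, then press.

Emit:
carry_out --pt "0.0006 -0.0012 0.0" --pt "0.0006 -0.0012 0.02" --pt "0.0006 -0.0012 0.035" --pt "0.0006 -0.0012 0.045" --pt "0.0006 -0.0012 0.045" --roll '[0,0,0,0,0]' --claw '[0,0,0,0,0]'

```text
clock: 36.3
position: [562.0, 40.9, 296.9]
ee_rot: [0.939, 0.343, -0.001, 0.0]
contact_force: [-0.8, -0.8, -0.6]
gripper_width: 12.2
grasp_force: 60.4
```

Emit:
carry_out --pt "0 0 0.004" --pt "0 0 0.008" --pt "0 0 0.0115" --pt "0 0 0.0125" --pt "0 0 0.0125" --roll '[0,0,0,0,0]' --claw '[0,0,0,0,0]'

```text
clock: 36.92
position: [562.6, 41.1, 287.5]
ee_rot: [0.939, 0.343, 0.001, 0.0]
contact_force: [-2.2, -1.0, 6.9]
gripper_width: 12.5
grasp_force: 61.6
```

```bash
cat > cp.py <<'E'
from h import *
s=read_state();p=get_image("wrist");w=wcloud(p);W=R.from_quat(s["ee_rot"]).apply(w.reshape(-1,3)).reshape(w.shape)+s["position"]
print(np.round(s["position"],1),"F",np.round(s["contact_force"],1),"T",np.round(s["wrist_torque"],2),round(s["gripper_width"],1),"yaw",round(yaw(s),1))
m=(np.hypot(w[...,0],w[...,1])<27)&(abs(w[...,1])>12)&(W[...,2]<118)&(W[...,2]>95)
print("foot z",np.round(np.percentile(W[m][:,2],[10,50,90])-28,1),"tool z",np.round(np.median(w[m][:,2]),1),m.sum())
E
python3 cp.py
```

```text
[562.6  41.1 287.5] F [-2.2 -1.   6.9] T [0.19 0.82 0.06] 12.5 yaw 40.2
foot z [77.1 78.  78.8] tool z 181.4 1753
```

Emit:
carry_out --pt "-0.001 0.0005 0.0025" --pt "-0.001 0.0005 0.0025" --pt "-0.001 0.0005 0.0025" --roll '[0,0,0]' --claw '[0,0,0]'

```text
clock: 37.35
position: [562.3, 40.6, 285.2]
ee_rot: [0.939, 0.343, 0.002, 0.0]
contact_force: [-3.1, 1.9, 7.4]
gripper_width: 13.0
grasp_force: 61.7
```

```bash
python3 cp.py
```

```text
[562.3  40.6 285.2] F [-3.1  1.9  7.4] T [ 0.83  0.88 -0.  ] 13.0 yaw 40.2
foot z [74.8 75.8 76.6] tool z 181.4 1768
```

The foot is at about 76. I'll ease up 0.5 mm and turn clockwise.

Emit:
carry_out --pt "0 0 -0.0005" --pt "0 0 -0.0005" --pt "0 0 -0.0005" --pt "0 0 -0.0005" --pt "0 0 -0.0005" --pt "0 0 -0.0005" --pt "0 0 -0.0005" --roll '[7,14,21,28,35,40,40]' --claw '[0,0,0,0,0,0,0]'

```text
clock: 38.28
position: [563.0, 40.0, 286.2]
ee_rot: [1.0, 0.001, 0.003, -0.0]
contact_force: [-0.2, -1.4, 8.1]
gripper_width: 12.6
grasp_force: 61.6
```

```bash
python3 cp.py
```

```text
[563.   40.  286.2] F [-0.2 -1.4  8.1] T [-0.29  0.17 -0.05] 12.6 yaw 0.2
foot z [75.8 76.8 77.6] tool z 181.5 1756
```

Emit:
carry_out --pt "0 0 0.0003" --pt "0 0 0.0003" --pt "0 0 0.0003" --pt "0 0 0.0003" --roll '[4,8,10,10]' --claw '[0,0,0,0]'

```text
clock: 38.83
position: [562.9, 39.6, 286.0]
ee_rot: [0.996, -0.085, 0.003, 0.0]
contact_force: [-0.7, -2.6, 7.4]
gripper_width: 12.7
grasp_force: 61.7
```

```bash
python3 cp.py
```

```text
[562.9  39.6 286. ] F [-0.7 -2.6  7.4] T [-0.81  0.17  0.21] 12.7 yaw -9.8
foot z [75.6 76.5 77.3] tool z 181.5 1758
```

Torque is rising at 3° past the magazine's x, so this is the stop. I'll ease up 5 mm, release and check.

Emit:
carry_out --pt "0 0 -0.002" --pt "0 0 -0.004" --pt "0 0 -0.0055" --pt "0 0 -0.0055" --pt "0 0 -0.0055" --roll '[0,0,0,0,0]' --claw '[0,0,0,0,0]'

```text
clock: 39.5
position: [562.9, 39.6, 291.2]
ee_rot: [0.996, -0.085, 0.003, 0.0]
contact_force: [0.9, -3.1, 7.2]
gripper_width: 12.8
grasp_force: 61.4
```

```bash
python3 cp.py
```

```text
[562.9  39.6 291.2] F [ 0.9 -3.1  7.2] T [-0.76  0.02  0.24] 12.8 yaw -9.8
foot z [80.8 81.8 82.5] tool z 181.5 1763
```

Emit:
carry_out --pt "0 0 0" --pt "0 0 0" --pt "0 0 0" --pt "0 0 -0.03" --pt "0 0 -0.08" --pt "0 0 -0.08" --pt "0 0 -0.08" --roll '[0,0,0,0,0,0,0]' --claw '[0.04,0.04,0.04,0.05,0.05,0.05,0.05]'

```text
clock: 40.42
position: [561.3, 39.9, 368.0]
ee_rot: [0.996, -0.086, -0.0, -0.0]
contact_force: [0.3, -0.2, -1.0]
gripper_width: 50.2
grasp_force: 0.0
```

```bash
python3 cp.py;  python3 - <<'E'
from h import *
s=read_state();p=get_image("wrist");w=wcloud(p);W=R.from_quat(s["ee_rot"]).apply(w.reshape(-1,3)).reshape(w.shape)+s["position"]
cv2.imwrite("pics/w8.png",p["img"][100:390,150:490][...,::-1].repeat(2,0).repeat(2,1))
m=(np.hypot(W[...,0]-562,W[...,1]-39.9)<32)&(W[...,2]>115)&(W[...,2]<127)&(abs(w[...,1])<20)
q=cv2.minAreaRect(W[m][:,:2].astype(np.float32));print("bar world",np.round(q[0],1),np.round(q[1],1),q[2],"z",np.median(W[m][:,2]))
E
```

```text
[561.3  39.9 368. ] F [ 0.3 -0.2 -1. ] T [-0.01  0.03 -0.  ] 50.2 yaw -9.9
foot z [81.3 82.2 83. ] tool z 257.8 1572
bar world [582.6  36.5] [13.7  2. ] 78.4188461303711 z 122.43494617374272
```

View pics/w8.png

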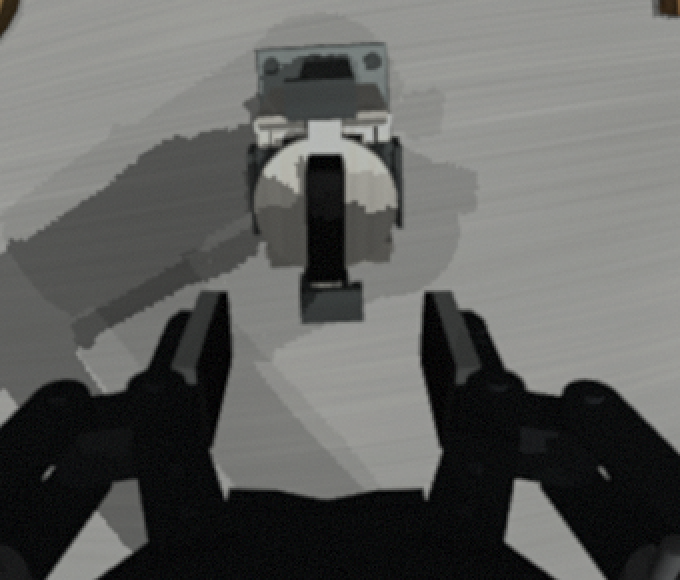

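The foot stands at 82.2 and the lugs are under the ears, so the cap is locked. I'll back off for a last look.

Emit:
carry_out --pt "0 0 -0.06" --pt "-0.12 0 -0.06" --pt "-0.12 0 -0.06" --pt "-0.12 0 -0.06" --roll '[0,0,0,0]' --claw '[0.05,0.05,0.05,0.05]'

```text
clock: 41.02
position: [440.0, 60.1, 427.6]
ee_rot: [0.996, -0.085, -0.001, 0.0]
contact_force: [1.7, 0.4, 0.7]
gripper_width: 49.7
grasp_force: 0.0
```

Run:
```python
from h import *
p=get_image("top");q=get_image("scene")
for n,i in(("top",p),("scene",q)):
    print(n,[(np.round(d["at"]).tolist(),round(d["conf"],2)) for d in recognise(i,"pad1_c")])
for t in ["spray","driver","tape","whetblock","ballcup"]:
    print(t,[np.round(d["at"]).tolist() for d in place_of(p,t)][:1])
w=cloud(p);print("cap bar",rect(w,(562,39.9),118,130,40))
```

```text
top []
scene []
spray [[291.0, 154.0]]
driver [[351.0, 137.0]]
tape [[243.0, 160.0]]
whetblock [[423.0, 177.0]]
ballcup [[484.0, 272.0]]
cap bar [562.5  41.1 123.3  74.5  18.1  -7.9   9. ]
```

No pads are left on the bench, the bystanders are where they were, and the cap is locked. Handing in.

```bash
python3 -c "
from bench import job_done
print(job_done())"
```

```text
the job is handed in; nothing more can be done
None
```

All four pads on the bench were pushed into the magazine and held by the lips, the bayonet cap is locked on top (foot at about 82 mm), the other things were left in place, and the job is handed in.

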